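# Set the working distance of a macro camera with its rail knob

## Robot

A 6-joint arm with a two-finger parallel gripper is mounted at the origin on the work surface. World frame = base frame: x ahead of the robot, y to its left, z up, the work surface at z = 0. Lengths are in m, angles in degrees, forces in N, time in s.
With the tool pointing down it reaches from about 0.3 to 0.75 m from the base axis. Payload 8.5 kg.
Tool frame: the origin (TCP) lies on the centre line of the jaws, within the pads' length; the fingertips stand 14 mm ahead of it and the grasp point (between the pads) lies 5 mm behind it; z points along the fingers, y is the direction in which the jaws open and shut (so a half turn about z gives the same grasp; the last joint's range is limited). The gripper opens to 85 mm and grips with 20 to 120 N. Pads are 22 mm wide; open, the fingers measure 114 mm over their backs; the gripper's body (76 mm by 85 mm) begins 54 mm behind the grasp point. The pads swing forward as they close: fully open they stand 13 mm farther back than shut.
Start: joints at [-87.107, 21.807, 74.336, -0, 83.858, -12.336], TCP at [0.144, -0.531, 0.245] pointing down, gripper open.
Joint ranges: [-178.18, 178.18], [-50.72, 133.34], [12.68, 142.11], [-81.47, 261.47], [9.98, 163.14], [-165.26, 165.26]. Speed limits (degrees/s): [136.94, 136.94, 180, 180, 180, 180].

## Interface

Orientations are given as a 3x3 rotation matrix whose columns are the frame's x, y, z axes.
In Python, from rig import env, optics, order, finder gives the robot as it stands.
- The arm moves only by the tool play_rows, never from a script. Its argument "commands" is a list of rows, each an object of numbers: "grip": the closure, from -1 (fully open) to 1 (shut); "x", "y", "z": the shift along the tool's x, y, z in m; "rx", "ry", "rz": the turn, a rotation vector about the tool's x, y, z in rad. A call has 1 to 12 rows; each row shifts and turns the commanded pose from where the row before left it, along the tool's axes as they then stand; what a row does not reach is not made up. A row lasts 1/8 s, in which the tool goes at most 62.5 mm and 10.7 degrees, less where a joint would pass 70% of its speed; a pose out of reach is approached as far as the arm can. A call is refused whole if a number of a shift passes 0.0625 or a number of a turn 0.188, either way. A call with a gripper value outside its range is refused whole. The fingers move at their own pace and stop on an object; "squeeze" is the grip in N (left out, the last holds). Time passes only in rows, so rows that do not move let the fingers close. It gives the time, the measured TCP pose, the force and the opening at its end, in the units of the state.
- env.observe(): the state, without advancing time (a new reading comes with each control period).
- optics.get_image(name): name is "scene" or "top" or "wrist"; returns a dict with "color" (400x640x3 uint8, blue, green, red), "range_z" (400x640 float32, m along the optical axis (not along the pixel's ray), 0 where there is no reading), "fov_y" (degrees; the focal length in pixels is half the picture's height over the tangent of half this angle, whatever the lens; pixels are square), "cx", "cy" (the principal point, pixels), "cam_to_world" (4x4, takes a point from camera to world coordinates). Camera axes: x right, y down, z forward; pixel columns grow to the right and rows downward; lengths in m; the calibration is good to about 2 mm. The wrist camera is an equidistant fisheye: a pixel r from the principal point sees the ray r / f radians off the axis. A picture is of the moment at which its call begins.
- order.close_job(): hands the job in, once; it reports no verdict.
Trained networks look in the newest picture that a camera, given by its name, has taken for a name from the list of things; names that differ only in an ending like _2 or _b are one class to them, and where a whole thing is asked for, a point or a joint stands for the part that bears it (a point fixed in the world has none). Each returns a list of dicts, best first, with "conf" (0 to 1); they miss things now and then, are a little off and sometimes report something else, mostly with a low value. They report only what shows in the picture. A call takes as long as a camera call.
- finder.boxes_of(camera, thing): "point" ([x, y, z] in m, in world coordinates, good to about 4 mm: the middle of the surface that is visible of it).
The state is a dict: "time_s": time; "q": joint angles; "qvel": joint speeds; "joint_efforts": joint torques, N m; "position": TCP position; "tool_rot": TCP orientation; "ft_force": force on the tool from outside, world axes, zero at the start; "wrist_torque": the same for the moment, N m; "grip_width": finger opening in m.
Only numpy, scipy, OpenCV 4.12 (cv2) and the standard library are available. Lean on these libraries where they do the work, as an engineer would, in place of code of your own. Each camera call takes 0.05 s, during which the arm holds its last target.

## Task

Set the working distance of the macro camera on its focusing rail: turn the blue bar knob clockwise until the camera's orange lens rim gently bottoms against the yellow gear, then back the knob off anticlockwise by a quarter turn (90 degrees) and let go. Drive the camera by the knob only, and leave the tray, the mouse and the toy vehicle where they are.

Things in the scene. Friction and masses are not known exactly. Their poses are not given: they have to be found in the camera images.
- rail: Focusing rail screwed to the table: plate 360 mm along its y, 120 mm along x (centred at local x +50 mm), and a grey gear housing 100 x 100 x 68 mm centred at local x -60 mm that carries the knob. Origin: on the table, midway along the rail. z up; local -y leads from camera to gear.
- knob (a joint): Angle of the knob on the rail (rad), anticlockwise from above positive; at 0 its pointer points along the rail's +x. Each rad moves the camera 20 mm, clockwise towards the gear. Stays where left; friction 0.06 N m. It starts 1.9 to 3.4 rad short of bottoming: regrasp. Once bottomed, each 0.02 N m more presses with 1 N (the sprung rim gives 0.06 rad per 10 N); over 50 N is too hard.
- knob_grip (a point): On the knob's vertical axis, 104 mm above the table. Knob: blue bar 76 mm long, 18 wide, 84 to 120 mm above the table, on a black disc 68 mm across; grip it from above across the 18 mm. Site x runs along the bar to the end with the white pointer line. Fixed silver ring below (top 74 mm up): a tick each 15 degrees, long each 90.
- nose (a point): Centre of the lens's sprung front rim (orange ring 46 mm across), 60 mm above the table, facing the rail's -y. The grey camera on its black carriage (90 x 100 mm) slides along the rail's y, its axis 110 mm to the +x side of the knob's; its top is 95 mm above the table.
- face (a point): Centre of the yellow gear's front face (54 mm across) that the lens rim bottoms on, 60 mm above the table, facing the rail's +y. Its place along the rail varies. Its y is the rail's y; the gap is the y of nose in this frame. A quarter turn opens 31.4 mm.
- holder: Fixed white specimen plate 76 mm wide, 72 mm high, on the rail, with the yellow gear on its +y side; the front face of the gear lies 18 mm from the origin along +y. Origin: underside, 22 mm above the table, in line with the lens.
- carriage: The camera with its carriage; origin on the underside, 22 mm above the table; the lens rim is 85 mm ahead along its -y. Not to be touched.
- tray: White open sorting tray of bricks, 170 x 260 x 40 mm, loose; origin under its centre. Bystander.
- mouse: Black computer mouse 110 x 60 x 31 mm, loose; origin under its centre. Bystander.
- vehicle: Toy brick vehicle 120 x 84 x 70 mm, green with yellow wheels, loose; origin under its centre. Bystander.

How it is judged:
By the outcome, as a careful person would: the job done as asked, in the order asked, and still so for the second after the job is handed in, with the robot touching nothing.
It also fails if it takes over 66 s, if anything falls off the work surface, if the arm or the gripper's body presses on something with over 40 N, if the wrist force passes 120 N, or if a joint passes its speed limit or range.

## Working session

There is one attempt and no reset: what is moved stays moved. The work goes in short steps, Python scripts to look and compute and a tool call to move; the robot and the scene stay as the last step left them, time stands still between calls to the robot, and variables do not carry over. Pictures are saved under pics/ and viewed, and the job is handed in when it is done.

Besides the shell and the picture viewer there is one more tool, called after "Emit:" by a JSON object that holds its "api" and its "payload". play_rows: Moves the arm, as the interface text tells. Its arguments: {"type":"object","properties":{"commands":{"type":"array"},"squeeze":{"type":"number"}},"required":["commands"]}

```bash
mkdir -p pics; ls
cat > h.py <<'E'
import numpy as np, cv2, pickle
from rig import env, optics, order, finder
def snap(n,tag):
    im=optics.get_image(n); cv2.imwrite(f'pics/{tag}.png',im['color']); pickle.dump(im,open(f'pics/{tag}.pkl','wb')); return im
def ray(im,u,v):
    f=200/np.tan(np.radians(im['fov_y']/2)); return f
def px2w(im,u,v,z=None):
    f=ray(im,u,v); d=im['range_z'][int(v),int(u)]; T=im['cam_to_world']
    r=T[:3,:3]@np.array([(u-im['cx'])/f,(v-im['cy'])/f,1.])
    if z is not None: d=(z-T[2,3])/r[2]
    return T[:3,3]+r*d
E
python3 - <<'E'
from h import *
for n in ['scene','top','wrist']:
    im=snap(n,n+'0'); print(n,im['fov_y'],im['cx'],im['cy'],np.round(im['cam_to_world'],3).tolist())
    for t in ['knob','knob_grip','nose','face','holder','carriage','rail','tray','mouse','vehicle']:
        print(t,[(np.round(d['point'],4).tolist(),round(d['conf'],2)) for d in finder.boxes_of(n,t)[:2]])
print(env.observe())
E
```

```text
pics
scene 48.98119393521947 319.14943678914943 203.32464120799025 [[-0.267, 0.785, -0.559, 1.483], [0.964, 0.22, -0.152, 0.186], [0.004, -0.58, -0.815, 1.394], [0.0, 0.0, 0.0, 1.0]]
knob [([0.5286, 0.0266, 0.0805], 0.69)]
knob_grip [([0.5278, 0.0278, 0.0871], 0.65)]
nose []
face [([0.6302, -0.1093, 0.0466], 0.85)]
holder [([0.6304, -0.1121, 0.0441], 0.52), ([0.6444, 0.0411, 0.0715], 0.51)]
carriage [([0.6465, 0.0419, 0.0739], 0.79)]
rail [([0.6342, 0.0346, 0.0173], 0.84)]
tray [([0.5432, -0.5295, 0.0181], 0.78)]
mouse [([0.4108, 0.4495, 0.0242], 0.85)]
vehicle [([0.628, 0.4579, 0.035], 0.64)]
top 44.08511255140067 319.9989800527378 198.70218434811085 [[-0.022, -0.997, 0.071, 0.458], [-1.0, 0.022, -0.005, -0.019], [0.004, -0.071, -0.997, 1.892], [0.0, 0.0, 0.0, 1.0]]
knob [([0.5172, 0.023, 0.0869], 0.8), ([0.6145, 0.4525, 0.0338], 0.46)]
knob_grip [([0.5136, 0.024, 0.0865], 0.61)]
nose []
face [([0.6107, -0.1208, 0.0295], 0.54)]
holder [([0.6064, -0.1181, 0.0309], 0.79)]
carriage [([0.6274, 0.0394, 0.0806], 0.91)]
rail [([0.6104, 0.0287, 0.0162], 0.96)]
tray [([0.5421, -0.5279, 0.005
[... 485 characters left out ...]
01492e-03,
        8.38572476e+01, -1.23352216e+01]), 'qvel': array([ 0.03188984,  0.0066146 ,  0.02500281, -0.04137093,  0.03475267,
       -0.0180954 ]), 'joint_efforts': array([-6.05370351e-04, -4.48329163e+01, -2.31464177e+01, -2.26380703e-04,
        5.72338722e-04, -1.93704653e-05]), 'position': array([ 0.14447513, -0.53066783,  0.24533987]), 'tool_rot': array([[ 9.64879677e-01,  2.62692232e-01, -2.35806818e-05],
       [ 2.62692231e-01, -9.64879676e-01, -4.32557729e-05],
       [-3.41154761e-05,  3.55421543e-05, -9.99999999e-01]]), 'ft_force': array([0.43948252, 0.27731645, 0.12866086]), 'wrist_torque': array([-0.0140548 , -0.01347702, -0.01031475]), 'grip_width': 0.08548275260046333}
```

View images.

Run:
```python
import cv2
for n,c in (('scene0',(200,60,430,260)),('top0',(210,20,430,220))):
    im=cv2.imread(f'pics/{n}.png'); x0,y0,x1,y1=c
    cv2.imwrite(f'pics/{n}c.png',cv2.resize(im[y0:y1,x0:x1],None,fx=3,fy=3 if n!='x' else 3)[:600])
```

```text
(no output)
```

View pics/scene0.png

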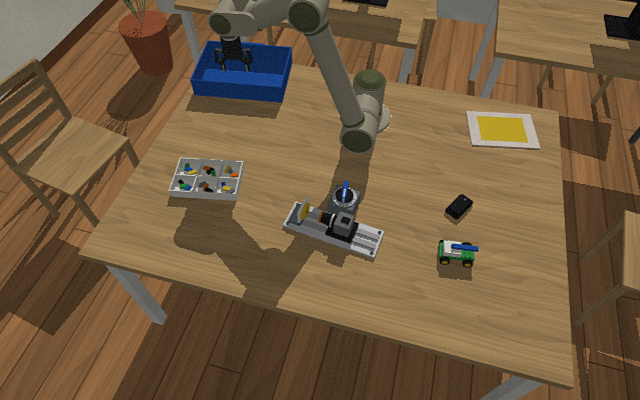

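View pics/scene0c.png

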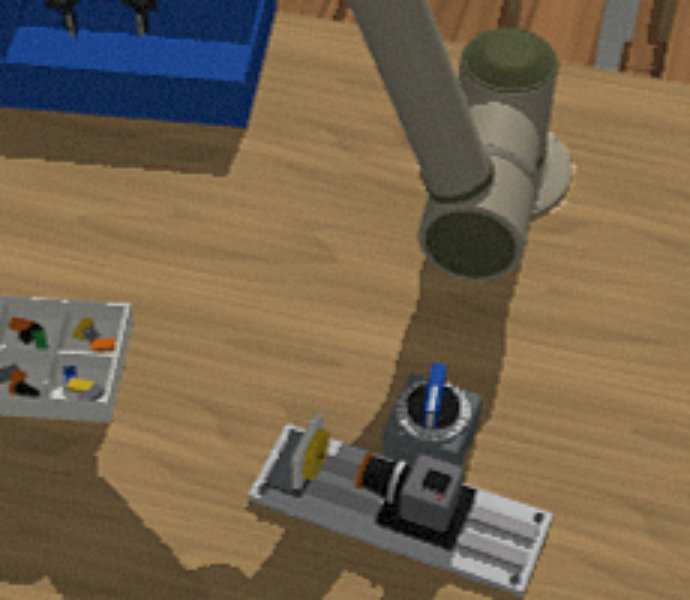

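View pics/top0c.png

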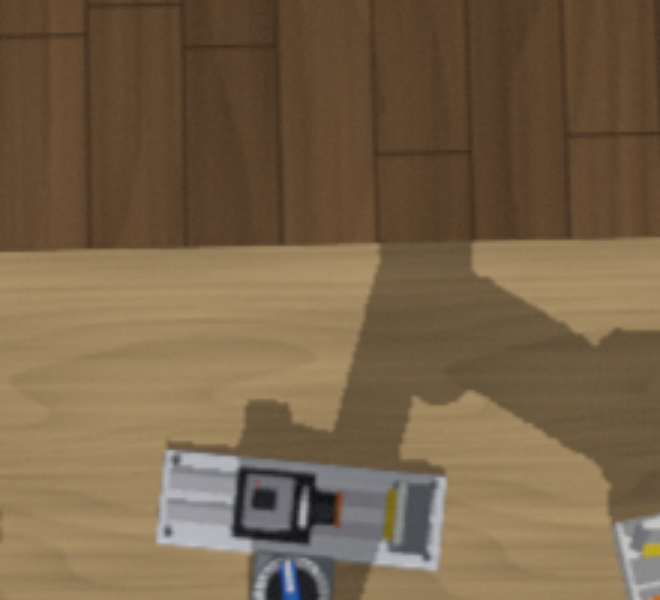

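View pics/top0.png

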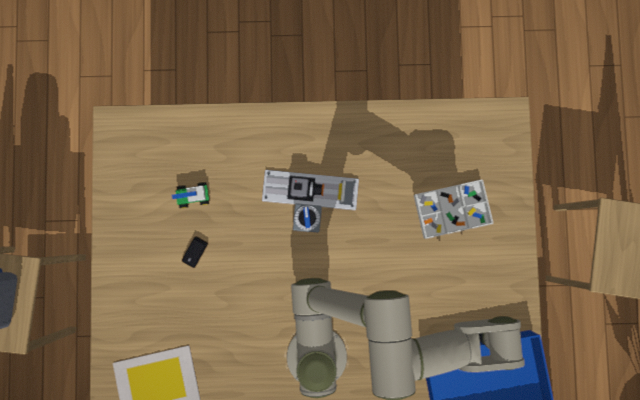

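```bash
cat > m.py <<'E'
import pickle,sys
from h import *
def comps(tag,roi):
    im=pickle.load(open(f'pics/{tag}.pkl','rb')); c=im['color']; hsv=cv2.cvtColor(c,cv2.COLOR_BGR2HSV)
    x0,y0,x1,y1=roi
    for name,lo,hi in (('blue',(105,150,60),(125,255,255)),('yellow',(22,140,60),(32,255,255)),('orange',(5,140,60),(16,255,255))):
        m=cv2.inRange(hsv,lo,hi)[y0:y1,x0:x1]
        n,l,s,ce=cv2.connectedComponentsWithStats(m)
        for i in range(1,n):
            if s[i,4]>8:
                u,v=ce[i]+[x0,y0]; ys,xs=np.where(l==i); P=np.array([px2w(im,x+x0,y+y0) for x,y in zip(xs,ys)])
                print(tag,name,s[i].tolist(),np.round([u,v],1),'med',np.round(np.median(P,0),4),'min',np.round(P.min(0),3),'max',np.round(P.max(0),3))
    return im
E
python3 - <<'E'
from m import *
a=comps('scene0',(280,170,390,260)); b=comps('top0',(260,165,360,240))
# table depth check
for im,pts in ((a,[(400,150),(150,250),(420,280)]),(b,[(150,300),(400,130),(300,150)])):
    for p in pts: print(np.round(px2w(im,*p),4))
f=lambda im,l:[print(np.round(px2w(im,*p),4)) for p in l]
print('rail corners top'); f(b,[(266,172),(264,199),(357,181),(355,208)])
print('scene');f(a,[(298,204),(285,226),(381,234),(374,254)])
E
```

```text
scene0 blue [61, 11, 8, 21, 71] [344.5 189.7] med [0.5177 0.02   0.118 ] min [ 0.395 -0.005  0.003] max [0.559 0.033 0.124]
scene0 yellow [21, 33, 9, 17, 89] [304.8 211. ] med [ 0.6243 -0.0995  0.0766] min [ 0.59  -0.11   0.041] max [ 0.648 -0.093  0.097]
scene0 orange [39, 41, 5, 12, 21] [320.6 216. ] med [ 0.6309 -0.0389  0.0784] min [ 0.608 -0.042  0.052] max [ 0.646 -0.034  0.088]
top0 blue [43, 44, 8, 19, 79] [306.8 219.5] med [0.5088 0.0198 0.1186] min [ 0.458 -0.019  0.076] max [0.55  0.034 1.892]
top0 yellow [78, 19, 4, 16, 40] [339.6 191.2] med [ 0.6131 -0.1022  0.0849] min [ 0.585 -0.108  0.071] max [ 0.641 -0.095  0.097]
top0 orange [61, 20, 3, 10, 16] [322.  189.3] med [ 0.6202 -0.0368  0.0831] min [ 0.605 -0.041  0.071] max [ 0.638 -0.033  0.089]
[ 0.1599  0.1848 -0.0044]
[ 0.8922 -0.6045  0.0038]
[ 0.7456  0.3511 -0.0016]
[0.2232 0.621  0.002 ]
[ 0.854  -0.3462 -0.004 ]
[ 0.7831  0.044  -0.    ]
rail corners top
[0.6995 0.1759 0.0067]
[0.5959 0.1852 0.0048]
[ 0.6569 -0.1724  0.0095]
[ 0.5535 -0.1618  0.0103]
scene
[ 0.5674 -0.1456  0.0239]
[ 0.6681 -0.1658  0.0113]
[0.6074 0.1855 0.0132]
[0.6975 0.1771 0.0153]
```

```bash
cat > plan.py <<'E'
import numpy as np, json
from h import env
def plan(target,yaw,n,rmax=0.18):
    s=env.observe(); p=s['position']; R=s['tool_rot']; y0=np.arctan2(R[1,0],R[0,0]); dy=np.radians(yaw)-y0
    d=np.array(target)-p; rows=[]
    for i in range(n):
        y=y0+dy*i/n; l=[np.cos(y)*d[0]+np.sin(y)*d[1], np.sin(y)*d[0]-np.cos(y)*d[1], -d[2]]
        rows.append(dict(zip(('x','y','z','rz'),[round(float(a)/n,4) for a in l]+[round(float(-dy/n),4)])))
    print('yaw0',np.degrees(y0)); print(json.dumps(rows))
E
python3 -c "
from plan import *
plan([.515,.022,.31],190,18)"
```

```text
yaw0 15.229869753462253
[{"x": 0.0279, "y": -0.0242, "z": -0.0036, "rz": -0.1695}, {"x": 0.0316, "y": -0.0192, "z": -0.0036, "rz": -0.1695}, {"x": 0.0344, "y": -0.0136, "z": -0.0036, "rz": -0.1695}, {"x": 0.0362, "y": -0.0076, "z": -0.0036, "rz": -0.1695}, {"x": 0.0369, "y": -0.0014, "z": -0.0036, "rz": -0.1695}, {"x": 0.0366, "y": 0.0049, "z": -0.0036, "rz": -0.1695}, {"x": 0.0353, "y": 0.011, "z": -0.0036, "rz": -0.1695}, {"x": 0.0329, "y": 0.0168, "z": -0.0036, "rz": -0.1695}, {"x": 0.0296, "y": 0.0221, "z": -0.0036, "rz": -0.1695}, {"x": 0.0255, "y": 0.0268, "z": -0.0036, "rz": -0.1695}, {"x": 0.0206, "y": 0.0307, "z": -0.0036, "rz": -0.1695}, {"x": 0.0151, "y": 0.0337, "z": -0.0036, "rz": -0.1695}, {"x": 0.0092, "y": 0.0358, "z": -0.0036, "rz": -0.1695}, {"x": 0.003, "y": 0.0368, "z": -0.0036, "rz": -0.1695}, {"x": -0.0032, "y": 0.0368, "z": -0.0036, "rz": -0.1695}, {"x": -0.0094, "y": 0.0358, "z": -0.0036, "rz": -0.1695}, {"x": -0.0153, "y": 0.0337, "z": -0.0036, "rz": -0.1695}, {"x": -0.0207, "y": 0.0306, "z": -0.0036, "rz": -0.1695}]
```

Emit:
{"api": "play_rows", "payload": {"commands": [{"x": 0.028,"y": -0.024,"z": -0.004,"rz": -0.17},{"x": 0.032,"y": -0.019,"z": -0.004,"rz": -0.17},{"x": 0.034,"y": -0.014,"z": -0.004,"rz": -0.17},{"x": 0.036,"y": -0.008,"z": -0.004,"rz": -0.17},{"x": 0.037,"y": -0.001,"z": -0.004,"rz": -0.17},{"x": 0.037,"y": 0.005,"z": -0.004,"rz": -0.17},{"x": 0.035,"y": 0.011,"z": -0.004,"rz": -0.17},{"x": 0.033,"y": 0.017,"z": -0.004,"rz": -0.17},{"x": 0.03,"y": 0.022,"z": -0.004,"rz": -0.17},{"x": 0.026,"y": 0.027,"z": -0.004,"rz": -0.17},{"x": 0.021,"y": 0.031,"z": -0.004,"rz": -0.17},{"x": 0.015,"y": 0.034,"z": -0.004,"rz": -0.17}]}}

```text
invalid input at $.commands[0]: expected keys grip, x, y, z, rx, ry, rz
```

Emit:
{"api": "play_rows", "payload": {"commands": [{"x": 0.009,"y": 0.036,"z": -0.004,"rz": -0.17},{"x": 0.003,"y": 0.037,"z": -0.004,"rz": -0.17},{"x": -0.003,"y": 0.037,"z": -0.004,"rz": -0.17},{"x": -0.009,"y": 0.036,"z": -0.004,"rz": -0.17},{"x": -0.015,"y": 0.034,"z": -0.004,"rz": -0.17},{"x": -0.021,"y": 0.031,"z": -0.004,"rz": -0.17},{"grip": -0.2}]}}

```text
invalid input at $.commands[0]: expected keys grip, x, y, z, rx, ry, rz
```

Run:
```python
from m import *
im=snap('wrist','w1'); s=env.observe(); print(s['time_s'],s['q'],s['position'],s['tool_rot'][:,0],s['grip_width'])
f=200/np.tan(np.radians(im['fov_y']/2)); print(f,np.round(im['cam_to_world'],3).tolist())
print(finder.boxes_of('wrist','knob_grip')[:2])
```

```text
1.7 [-8.71065073e+01  2.18066272e+01  7.43334501e+01  4.61912335e-04
  8.38593282e+01 -1.23360639e+01] [ 0.14447442 -0.53067619  0.24533612] [9.64881339e-01 2.62686126e-01 5.61368184e-06] 0.08504780173083766
309.70691628693146 [[0.264, -0.92, -0.289, 0.219], [-0.965, -0.251, -0.08, -0.512], [0.001, 0.3, -0.954, 0.373], [0.0, 0.0, 0.0, 1.0]]
[]
```

View pics/w1.png

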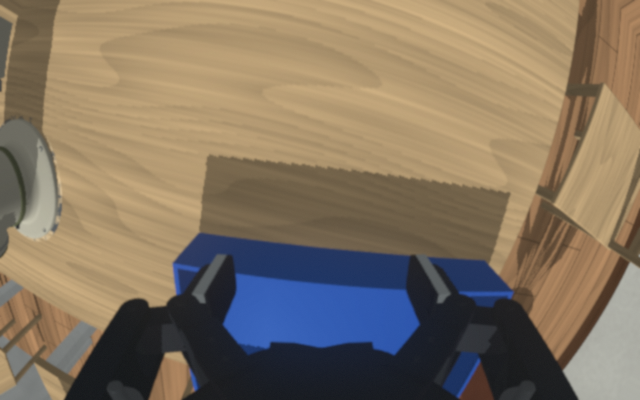

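The picture still shows the start: the blue bin at (340,310) with the fingers at (215,280) and (430,280). The calls were refused because every row needs all seven keys.

Emit:
{"api": "play_rows", "payload": {"commands": [{"grip": -1,"x": 0.028,"y": -0.024,"z": -0.004,"rx": 0,"ry": 0,"rz": -0.17},{"grip": -1,"x": 0.032,"y": -0.019,"z": -0.004,"rx": 0,"ry": 0,"rz": -0.17},{"grip": -1,"x": 0.034,"y": -0.014,"z": -0.004,"rx": 0,"ry": 0,"rz": -0.17},{"grip": -1,"x": 0.036,"y": -0.008,"z": -0.004,"rx": 0,"ry": 0,"rz": -0.17},{"grip": -1,"x": 0.037,"y": -0.001,"z": -0.004,"rx": 0,"ry": 0,"rz": -0.17},{"grip": -1,"x": 0.037,"y": 0.005,"z": -0.004,"rx": 0,"ry": 0,"rz": -0.17},{"grip": -1,"x": 0.035,"y": 0.011,"z": -0.004,"rx": 0,"ry": 0,"rz": -0.17},{"grip": -1,"x": 0.033,"y": 0.017,"z": -0.004,"rx": 0,"ry": 0,"rz": -0.17},{"grip": -1,"x": 0.03,"y": 0.022,"z": -0.004,"rx": 0,"ry": 0,"rz": -0.17},{"grip": -1,"x": 0.026,"y": 0.027,"z": -0.004,"rx": 0,"ry": 0,"rz": -0.17},{"grip": -1,"x": 0.021,"y": 0.031,"z": -0.004,"rx": 0,"ry": 0,"rz": -0.17},{"grip": -1,"x": 0.015,"y": 0.034,"z": -0.004,"rx": 0,"ry": 0,"rz": -0.17}]}}

```text
time_s: 3.25
position: [0.3915, -0.1588, 0.2936]
tool_rot: [[-0.675, 0.738, 0.0], [0.738, 0.675, -0.0], [-0.0, 0.0, -1.0]]
ft_force: [0.6, 0.3, -1.2]
grip_width: 0.0852
```

Emit:
{"api": "play_rows", "payload": {"commands": [{"grip": -1,"x": 0.009,"y": 0.036,"z": -0.004,"rx": 0,"ry": 0,"rz": -0.17},{"grip": -1,"x": 0.003,"y": 0.037,"z": -0.004,"rx": 0,"ry": 0,"rz": -0.17},{"grip": -0.2,"x": -0.003,"y": 0.037,"z": -0.004,"rx": 0,"ry": 0,"rz": -0.17},{"grip": -0.2,"x": -0.009,"y": 0.036,"z": -0.004,"rx": 0,"ry": 0,"rz": -0.17},{"grip": -0.2,"x": -0.015,"y": 0.034,"z": -0.004,"rx": 0,"ry": 0,"rz": -0.17},{"grip": -0.2,"x": -0.021,"y": 0.031,"z": -0.004,"rx": 0,"ry": 0,"rz": -0.17},{"grip": -0.2,"x": 0,"y": 0,"z": 0,"rx": 0,"ry": 0,"rz": 0},{"grip": -0.2,"x": 0,"y": 0,"z": 0,"rx": 0,"ry": 0,"rz": 0}]}}

```text
time_s: 4.25
position: [0.5128, 0.0264, 0.3171]
tool_rot: [[-0.983, -0.182, -0.001], [-0.182, 0.983, -0.0], [0.001, -0.0, -1.0]]
ft_force: [0.4, -0.3, -1.0]
grip_width: 0.0517
```

Run:
```python
from m import *
im=snap('wrist','w2'); s=env.observe(); print(s['time_s'],s['q'],s['position'],s['tool_rot'][:,0],s['grip_width'])
print(np.round(im['cam_to_world'],3).tolist())
print(finder.boxes_of('wrist','knob_grip')[:2])
```

```text
4.3 [-1.03050921e+01  1.56216634e+01  7.17192611e+01 -1.32836215e-02
  9.26760646e+01 -1.10755680e+02] [0.51270885 0.02614707 0.31724554] [-9.83413600e-01 -1.81376852e-01  3.59343351e-04] 0.05134891082577101
[[-0.183, 0.938, 0.296, 0.437], [0.983, 0.175, 0.054, 0.011], [-0.001, 0.3, -0.954, 0.445], [0.0, 0.0, 0.0, 1.0]]
[{'point': [0.511, 0.0257, 0.0887], 'conf': 0.75}]
```

View pics/w2.png

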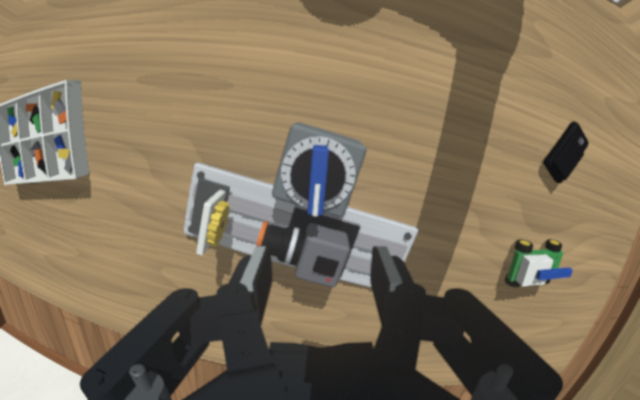

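The wrist view shows the knob's blue bar from (320,146) to (317,215) on the ring centred near (318,173). The white pointer is at the lower end (towards +x). The gear is at (217,225) and the orange rim at (262,234).

```bash
cat > w.py <<'E'
from m import *
def wray(im,u,v):
    f=200/np.tan(np.radians(im['fov_y']/2)); x=np.atleast_1d(u)-im['cx']; y=np.atleast_1d(v)-im['cy']; r=np.hypot(x,y)+1e-9; t=r/f
    d=np.stack([x/r*np.tan(t),y/r*np.tan(t),np.ones_like(r)],-1); return d@im['cam_to_world'][:3,:3].T
def wz(im,u,v,z): d=wray(im,u,v); T=im['cam_to_world']; return T[:3,3]+d*((z-T[2,3])/d[:,2])[:,None]
def wd(im,u,v): d=wray(im,u,v); z=im['range_z'][np.int32(np.round(v)),np.int32(np.round(u))]; return im['cam_to_world'][:3,3]+d*np.atleast_1d(z)[:,None]
def mask(im,lo,hi,roi):
    h=cv2.cvtColor(im['color'],cv2.COLOR_BGR2HSV); m=cv2.inRange(h,lo,hi); k=np.zeros_like(m); x0,y0,x1,y1=roi; k[y0:y1,x0:x1]=m[y0:y1,x0:x1]
    n,l,s,c=cv2.connectedComponentsWithStats(k); i=1+np.argmax(s[1:,4]); ys,xs=np.where(l==i); return xs,ys
def bar(im,roi):
    xs,ys=mask(im,(100,120,50),(130,255,255),roi); P=wd(im,xs,ys)
    top=abs(P[:,2]-.12)<.012; print('n',len(xs),'zmed',np.median(P[:,2]),'z pct',np.percentile(P[:,2],[5,50,95]))
    return xs,ys,P
E
python3 - <<'E'
from w import *
im=pickle.load(open('pics/w2.pkl','rb'))
xs,ys,P=bar(im,(270,120,370,230))
Q=wz(im,xs,ys,.120)[:,:2].astype(np.float32)
r=cv2.minAreaRect(Q); print('bar rect @z.12',r, cv2.boxPoints(r))
# dark disc + ring: silver ring outer: depth-based z in .066-.078
v,u=np.mgrid[110:235,260:375]; A=wd(im,u.ravel(),v.ravel()); 
m=(abs(A[:,2]-.074)<.006); hsv=cv2.cvtColor(im['color'],cv2.COLOR_BGR2HSV)[v.ravel(),u.ravel()]
m2=m&(hsv[:,2]>120)&(hsv[:,1]<60)
B=wz(im,u.ravel()[m2],v.ravel()[m2],.074)[:,:2].astype(np.float32)
print('ring n',m2.sum(),cv2.minEnclosingCircle(B), np.median(A[m2][:,2]))
k=np.hypot(*(B-np.median(B,0)).T)<.06
print(cv2.fitEllipse(cv2.convexHull(B[k])))
# nose / face
for nm,lo,hi,roi in (('yellow',(20,120,60),(34,255,255),(195,190,235,260)),('orange',(4,130,60),(17,255,255),(250,215,280,255))):
    x,y=mask(im,lo,hi,roi); W=wd(im,x,y); print(nm,len(x),x.min(),x.max(),y.min(),y.max(),np.round(np.median(W,0),4),np.round(np.percentile(W,[5,95],axis=0),4).tolist())
# rail corners approx
pts=np.array([(197,165),(417,228)],float)
print(np.round(wd(im,pts[:,0],pts[:,1]),4), np.round(wz(im,pts[:,0],pts[:,1],.02),4))
cv2.imwrite('pics/w2c.png',cv2.resize(im['color'][110:300,170:430],None,fx=3,fy=3,interpolation=cv2.INTER_CUBIC))
E
```

```text
n 906 zmed 0.11905737379052722 z pct [0.10780785 0.11905737 0.12045397]
bar rect @z.12 ((0.5167304873466492, 0.022265024483203888), (0.07739735394716263, 0.018228288739919662), 5.518923759460449) [[0.47733465 0.02761509]
 [0.47908774 0.0094713 ]
 [0.55612636 0.01691496]
 [0.55437326 0.03505874]]
ring n 1590 ((0.5333556532859802, 0.0184832401573658), 0.07178577780723572) 0.07332341859094388
((0.5135546326637268, 0.02132566273212433), (0.09792831540107727, 0.09823784977197647), 53.29460906982422)
yellow 534 207 227 202 245 [ 0.6054 -0.0979  0.0795] [[0.5856, -0.105, 0.0548], [0.634, -0.0929, 0.0907]]
orange 108 257 267 222 244 [ 0.6088 -0.0355  0.0775] [[0.6002, -0.0386, 0.0618], [0.6223, -0.0326, 0.0827]]
[[ 0.5496 -0.1562  0.0139]
 [ 0.5897  0.1942  0.0065]] [[ 0.548  -0.1538  0.02  ]
 [ 0.585   0.1886  0.02  ]]
```

View pics/w2c.png

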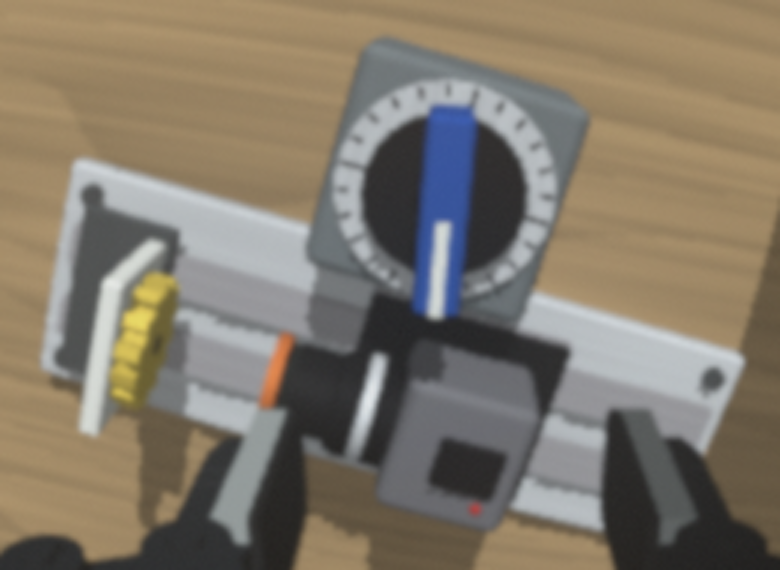

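Emit:
{"api": "play_rows", "payload": {"commands": [{"grip": -0.3,"x": -0.002,"y": -0.0045,"z": 0.042,"rx": 0,"ry": 0,"rz": 0.086},{"grip": -0.3,"x": 0,"y": 0,"z": 0.042,"rx": 0,"ry": 0,"rz": 0},{"grip": -0.3,"x": 0,"y": 0,"z": 0.042,"rx": 0,"ry": 0,"rz": 0},{"grip": -0.3,"x": 0,"y": 0,"z": 0,"rx": 0,"ry": 0,"rz": 0},{"grip": -0.3,"x": 0,"y": 0,"z": 0,"rx": 0,"ry": 0,"rz": 0}]}}

```text
time_s: 4.97
position: [0.5165, 0.0221, 0.1931]
tool_rot: [[-0.995, -0.097, 0.003], [-0.097, 0.995, -0.001], [-0.002, -0.001, -1.0]]
ft_force: [-0.2, 0.2, 0.2]
grip_width: 0.0557
```

Run:
```python
from w import *
im=snap('wrist','w3'); s=env.observe(); print(s['time_s'],s['position'],s['tool_rot'][:,0],s['ft_force'],s['wrist_torque'],s['grip_width'])
xs,ys,P=bar(im,(200,60,450,330))
Q=wz(im,xs,ys,.120)[:,:2].astype(np.float32); r=cv2.minAreaRect(Q); print(r)
```

```text
5.025 [0.51665453 0.0222358  0.19330826] [-0.99523621 -0.09743708 -0.00330162] [ 0.1471056  -0.24706894  0.10697733] [ 0.00530457 -0.00042589 -0.02138765] 0.05512570907525761
n 2311 zmed 0.11897531594705324 z pct [0.10355484 0.11897532 0.12022026]
((0.5153092741966248, 0.0220603309571743), (0.07904001325368881, 0.01829025335609913), 5.606040000915527)
```

View pics/w3.png

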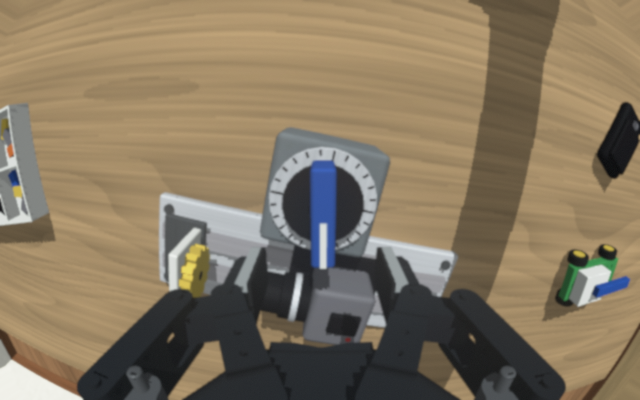

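The bar runs from (323,160) to (322,268), centred between the fingers. Its axis is (0.5166, 0.0221), its top is at 0.119 and its yaw is 5.6°, which agrees with the first view. Going down and gripping.

Emit:
{"api": "play_rows", "payload": {"commands": [{"grip": -0.3,"x": 0,"y": 0,"z": 0.03,"rx": 0,"ry": 0,"rz": 0},{"grip": -0.3,"x": 0,"y": 0,"z": 0.03,"rx": 0,"ry": 0,"rz": 0},{"grip": -0.3,"x": 0,"y": 0,"z": 0.029,"rx": 0,"ry": 0,"rz": 0},{"grip": -0.3,"x": 0,"y": 0,"z": 0,"rx": 0,"ry": 0,"rz": 0}]}}

```text
time_s: 5.52
position: [0.5158, 0.0225, 0.1024]
tool_rot: [[-0.995, -0.098, -0.001], [-0.098, 0.995, 0.0], [0.001, 0.0, -1.0]]
ft_force: [1.1, -0.9, -0.4]
grip_width: 0.0554
```

Emit:
{"api": "play_rows", "payload": {"commands": [{"grip": 1,"x": 0,"y": 0,"z": 0,"rx": 0,"ry": 0,"rz": 0},{"grip": 1,"x": 0,"y": 0,"z": 0,"rx": 0,"ry": 0,"rz": 0},{"grip": 1,"x": 0,"y": 0,"z": 0,"rx": 0,"ry": 0,"rz": 0},{"grip": 1,"x": 0,"y": 0,"z": 0,"rx": 0,"ry": 0,"rz": 0},{"grip": 1,"x": 0,"y": 0,"z": 0,"rx": 0,"ry": 0,"rz": 0},{"grip": 1,"x": 0,"y": 0,"z": 0,"rx": 0,"ry": 0,"rz": 0}], "squeeze": 40}}

```text
time_s: 6.28
position: [0.5165, 0.0233, 0.104]
tool_rot: [[-0.995, -0.098, 0.003], [-0.098, 0.995, 0.001], [-0.003, 0.0, -1.0]]
ft_force: [-0.5, 4.7, 7.8]
grip_width: 0.0175
```

```bash
cat > st.py <<'E'
from h import *
s=env.observe(); R=s['tool_rot']; print('t',s['time_s'],'p',np.round(s['position'],4),'yaw',round(np.degrees(np.arctan2(R[1,0],R[0,0])),2),'F',np.round(s['ft_force'],2),'M',np.round(s['wrist_torque'],3),'w',round(s['grip_width'],4),'q6',round(s['q'][5],1))
E
python3 st.py
```

```text
t 6.275 p [0.5165 0.0233 0.104 ] yaw -174.37 F [-0.49  4.75  7.85] M [0.676 0.133 0.017] w 0.0175 q6 -106.3
```

Emit:
{"api": "play_rows", "payload": {"commands": [{"grip": 1,"x": 0,"y": 0.001,"z": 0,"rx": 0,"ry": 0,"rz": 0.05},{"grip": 1,"x": 0,"y": 0,"z": 0,"rx": 0,"ry": 0,"rz": 0.1},{"grip": 1,"x": 0,"y": 0,"z": 0,"rx": 0,"ry": 0,"rz": 0.1},{"grip": 1,"x": 0,"y": 0,"z": 0,"rx": 0,"ry": 0,"rz": 0.1},{"grip": 1,"x": 0,"y": 0,"z": 0,"rx": 0,"ry": 0,"rz": 0.05}]}}

```text
time_s: 6.9
position: [0.5166, 0.0241, 0.104]
tool_rot: [[-0.954, 0.299, 0.003], [0.299, 0.954, 0.0], [-0.003, 0.001, -1.0]]
ft_force: [-0.6, 4.8, 7.1]
grip_width: 0.0175
```

```bash
python3 st.py
```

```text
t 6.9 p [0.5166 0.0241 0.104 ] yaw 162.6 F [-0.57  4.78  7.07] M [0.546 0.105 0.044] w 0.0175 q6 -83.1
```

Emit:
{"api": "play_rows", "payload": {"commands": [{"grip": 1,"x": 0,"y": 0,"z": 0,"rx": 0,"ry": 0,"rz": 0.05},{"grip": 1,"x": 0,"y": 0,"z": 0,"rx": 0,"ry": 0,"rz": 0.1},{"grip": 1,"x": 0,"y": 0,"z": 0,"rx": 0,"ry": 0,"rz": 0.1},{"grip": 1,"x": 0,"y": 0,"z": 0,"rx": 0,"ry": 0,"rz": 0.1},{"grip": 1,"x": 0,"y": 0,"z": 0,"rx": 0,"ry": 0,"rz": 0.1},{"grip": 1,"x": 0,"y": 0,"z": 0,"rx": 0,"ry": 0,"rz": 0.1},{"grip": 1,"x": 0,"y": 0,"z": 0,"rx": 0,"ry": 0,"rz": 0.1},{"grip": 1,"x": 0,"y": 0,"z": 0,"rx": 0,"ry": 0,"rz": 0.1},{"grip": 1,"x": 0,"y": 0,"z": 0,"rx": 0,"ry": 0,"rz": 0.1},{"grip": 1,"x": 0,"y": 0,"z": 0,"rx": 0,"ry": 0,"rz": 0.1},{"grip": 1,"x": 0,"y": 0,"z": 0,"rx": 0,"ry": 0,"rz": 0.05}]}}

```text
time_s: 8.28
position: [0.5178, 0.0254, 0.1041]
tool_rot: [[-0.264, 0.965, 0.006], [0.965, 0.264, 0.003], [0.001, 0.007, -1.0]]
ft_force: [8.3, 13.2, 3.1]
grip_width: 0.0173
```

```bash
python3 st.py
python3 - <<'E'
from w import *
im=snap('scene','s4'); cv2.imwrite('pics/s4c.png',cv2.resize(im['color'][150:275,260:410],None,fx=4,fy=4,interpolation=cv2.INTER_CUBIC))
im=snap('wrist','w4')
E
```

```text
t 8.275 p [0.5178 0.0254 0.1041] yaw 105.29 F [ 8.27 13.23  3.07] M [ 2.014 -0.855  0.101] w 0.0173 q6 -25.8
```

View pics/s4c.png

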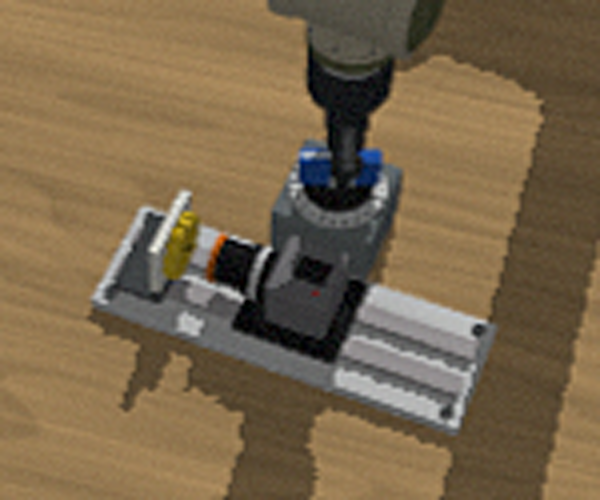

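View pics/w4.png

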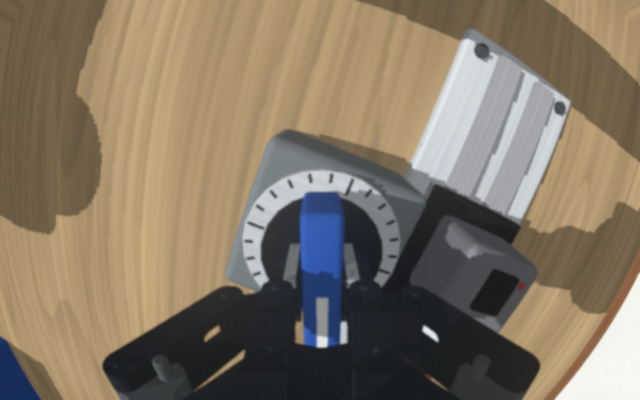

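The scene crop shows the rim (218,255) still about 30 mm short of the gear (195,245). The wrist view shows the bar firmly between the pads. Side load has risen to 15 N, so I'll shift to relieve it.

Emit:
{"api": "play_rows", "payload": {"commands": [{"grip": 1,"x": 0.0015,"y": 0.002,"z": 0,"rx": 0,"ry": 0,"rz": 0},{"grip": 1,"x": 0,"y": 0,"z": 0,"rx": 0,"ry": 0,"rz": 0}]}}

```text
time_s: 8.62
position: [0.518, 0.0257, 0.104]
tool_rot: [[-0.266, 0.964, 0.003], [0.964, 0.266, -0.001], [-0.001, 0.002, -1.0]]
ft_force: [-0.3, 1.4, 8.3]
grip_width: 0.0177
```

```bash
python3 st.py
```

```text
t 8.625 p [0.518  0.0257 0.104 ] yaw 105.43 F [-0.27  1.45  8.33] M [ 0.031  0.469 -0.019] w 0.0177 q6 -25.7
```

Emit:
{"api": "play_rows", "payload": {"commands": [{"grip": 1,"x": 0,"y": 0,"z": 0,"rx": 0,"ry": 0,"rz": 0.05},{"grip": 1,"x": 0,"y": 0,"z": 0,"rx": 0,"ry": 0,"rz": 0.1},{"grip": 1,"x": 0,"y": 0,"z": 0,"rx": 0,"ry": 0,"rz": 0.1},{"grip": 1,"x": 0,"y": 0,"z": 0,"rx": 0,"ry": 0,"rz": 0.1},{"grip": 1,"x": 0,"y": 0,"z": 0,"rx": 0,"ry": 0,"rz": 0.1},{"grip": 1,"x": 0,"y": 0,"z": 0,"rx": 0,"ry": 0,"rz": 0.1},{"grip": 1,"x": 0,"y": 0,"z": 0,"rx": 0,"ry": 0,"rz": 0.1},{"grip": 1,"x": 0,"y": 0,"z": 0,"rx": 0,"ry": 0,"rz": 0.1},{"grip": 1,"x": 0,"y": 0,"z": 0,"rx": 0,"ry": 0,"rz": 0.05}]}}

```text
time_s: 9.75
position: [0.5195, 0.0255, 0.1041]
tool_rot: [[0.508, 0.861, 0.006], [0.861, -0.508, -0.0], [0.003, 0.006, -1.0]]
ft_force: [6.4, 1.0, 2.0]
grip_width: 0.0178
```

```bash
python3 st.py
python3 - <<'E'
from w import *
im=snap('scene','s5'); cv2.imwrite('pics/s5c.png',cv2.resize(im['color'][150:275,260:410],None,fx=4,fy=4,interpolation=cv2.INTER_CUBIC))
im=snap('wrist','w5')
E
```

```text
t 9.75 p [0.5195 0.0255 0.1041] yaw 59.45 F [6.39 1.04 1.98] M [ 0.251 -0.69   0.042] w 0.0178 q6 20.3
```

View pics/s5c.png

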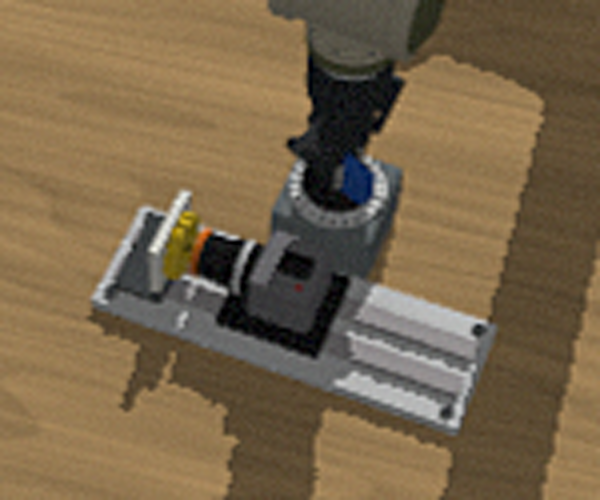

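View pics/w5.png

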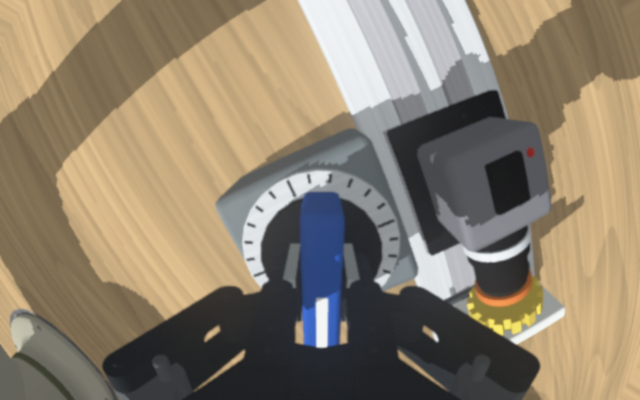

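The rim (203,250 in the scene crop; 505,290 in the wrist view) is now roughly 8–10 mm from the gear. Going on in small steps and reading the torque each time.

Emit:
{"api": "play_rows", "payload": {"commands": [{"grip": 1,"x": 0.0005,"y": 0.001,"z": 0,"rx": 0,"ry": 0,"rz": 0.05},{"grip": 1,"x": 0,"y": 0,"z": 0,"rx": 0,"ry": 0,"rz": 0.05},{"grip": 1,"x": 0,"y": 0,"z": 0,"rx": 0,"ry": 0,"rz": 0.05},{"grip": 1,"x": 0,"y": 0,"z": 0,"rx": 0,"ry": 0,"rz": 0.05}]}}

```text
time_s: 10.35
position: [0.5199, 0.0253, 0.104]
tool_rot: [[0.669, 0.743, 0.005], [0.743, -0.669, -0.001], [0.003, 0.004, -1.0]]
ft_force: [4.1, 0.2, 4.1]
grip_width: 0.0174
```

```bash
python3 st.py
python3 - <<'E'
from w import *
im=snap('wrist','w6')
cv2.imwrite('pics/w6c.png',cv2.resize(im['color'][180:350,400:600],None,fx=3,fy=3,interpolation=cv2.INTER_CUBIC))
E
```

```text
t 10.35 p [0.5199 0.0253 0.104 ] yaw 48.03 F [4.09 0.16 4.09] M [ 0.045 -0.136  0.068] w 0.0174 q6 31.7
```

View pics/w6c.png

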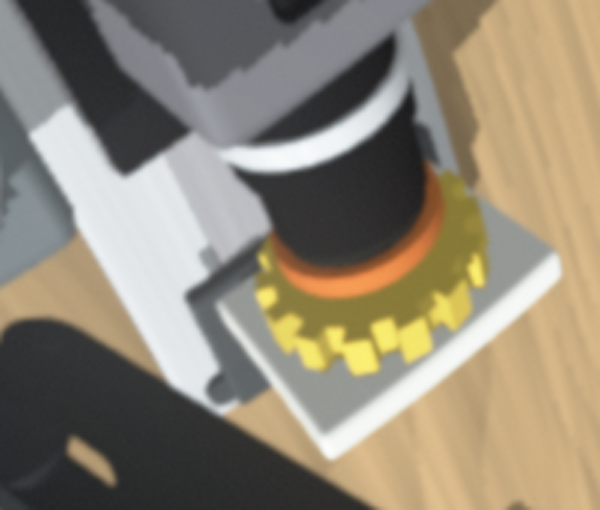

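The rim (355,270 in the crop) is close to the gear face, but the torque is still at the friction level.

Emit:
{"api": "play_rows", "payload": {"commands": [{"grip": 1,"x": 0,"y": 0,"z": 0,"rx": 0,"ry": 0,"rz": 0.04},{"grip": 1,"x": 0,"y": 0,"z": 0,"rx": 0,"ry": 0,"rz": 0.04}]}}

```text
time_s: 10.65
position: [0.52, 0.0252, 0.104]
tool_rot: [[0.725, 0.688, 0.005], [0.688, -0.725, -0.001], [0.003, 0.004, -1.0]]
ft_force: [3.9, -0.1, 6.0]
grip_width: 0.0176
```

```bash
python3 st.py
```

```text
t 10.65 p [0.52   0.0252 0.104 ] yaw 43.51 F [ 3.86 -0.1   6.01] M [-0.003 -0.281  0.07 ] w 0.0176 q6 36.2
```

Emit:
{"api": "play_rows", "payload": {"commands": [{"grip": 1,"x": 0,"y": 0,"z": 0,"rx": 0,"ry": 0,"rz": 0.04},{"grip": 1,"x": 0,"y": 0,"z": 0,"rx": 0,"ry": 0,"rz": 0.04}]}}

```text
time_s: 10.9
position: [0.5201, 0.0251, 0.104]
tool_rot: [[0.778, 0.628, 0.005], [0.628, -0.778, -0.001], [0.003, 0.004, -1.0]]
ft_force: [4.2, -1.3, 4.8]
grip_width: 0.0173
```

```bash
python3 st.py
```

```text
t 10.9 p [0.5201 0.0251 0.104 ] yaw 38.92 F [ 4.19 -1.26  4.8 ] M [-0.126 -0.361  0.103] w 0.0173 q6 40.8
```

Emit:
{"api": "play_rows", "payload": {"commands": [{"grip": 1,"x": 0,"y": 0,"z": 0,"rx": 0,"ry": 0,"rz": 0.03},{"grip": 1,"x": 0,"y": 0,"z": 0,"rx": 0,"ry": 0,"rz": 0.02}]}}

```text
time_s: 11.15
position: [0.5202, 0.025, 0.104]
tool_rot: [[0.808, 0.589, 0.005], [0.589, -0.808, -0.001], [0.004, 0.004, -1.0]]
ft_force: [4.2, -2.0, 5.5]
grip_width: 0.0175
```

```bash
python3 st.py
python3 - <<'E'
from w import *
im=snap('scene','s7'); cv2.imwrite('pics/s7c.png',cv2.resize(im['color'][190:240,285:345],None,fx=10,fy=10,interpolation=cv2.INTER_CUBIC))
im=snap('wrist','w7')
cv2.imwrite('pics/w7c.png',cv2.resize(im['color'][180:350,400:600],None,fx=3,fy=3,interpolation=cv2.INTER_CUBIC))
E
python3 st.py
```

```text
t 11.15 p [0.5202 0.025  0.104 ] yaw 36.09 F [ 4.22 -1.97  5.48] M [-0.179 -0.343  0.069] w 0.0175 q6 43.6
t 11.25 p [0.5202 0.025  0.104 ] yaw 36.09 F [ 3.79 -1.52  6.22] M [-0.153 -0.301 -0.038] w 0.0173 q6 43.6
```

View pics/s7c.png

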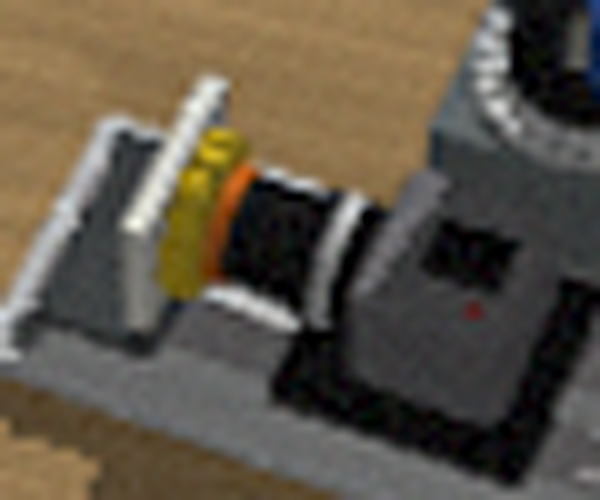

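View pics/w7c.png

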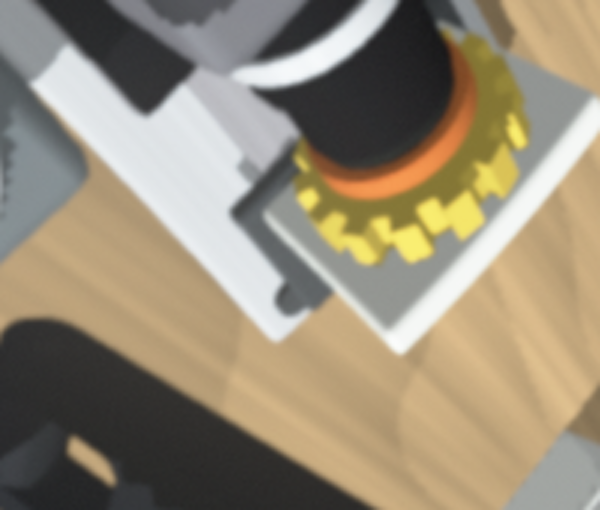

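The rim (230,220 in the scene crop) is within a few mm of the gear but not clearly touching, and the torque shows friction plus noise only. Continuing with averaged readings.

```bash
cat > av.py <<'E'
from h import *
import os
L=[]
for i in range(5):
    L.append(env.observe()); 
    if i<4: optics.get_image('wrist')
R=L[-1]['tool_rot']; 
print('t',L[-1]['time_s'],'yaw',round(np.degrees(np.arctan2(R[1,0],R[0,0])),2),'Mz',[round(s['wrist_torque'][2],3) for s in L],'mean',round(np.mean([s['wrist_torque'][2] for s in L]),3),'tau6',[round(s['joint_efforts'][5],3) for s in L],'F',np.round(L[-1]['ft_force'],1),'p',np.round(L[-1]['position'],4))
E
python3 av.py
```

```text
t 11.45 yaw 36.12 Mz [np.float64(-0.038), np.float64(-0.063), np.float64(-0.042), np.float64(-0.043), np.float64(-0.064)] mean -0.05 tau6 [np.float64(0.082), np.float64(-0.013), np.float64(-0.042), np.float64(-0.049), np.float64(-0.051)] F [ 5.5 -1.   5.2] p [0.5202 0.025  0.104 ]
```

Emit:
{"api": "play_rows", "payload": {"commands": [{"grip": 1,"x": 0,"y": 0,"z": 0,"rx": 0,"ry": 0,"rz": 0.03},{"grip": 1,"x": 0,"y": 0,"z": 0,"rx": 0,"ry": 0,"rz": 0.03}]}}

```text
time_s: 11.7
position: [0.5203, 0.0249, 0.104]
tool_rot: [[0.842, 0.539, 0.006], [0.539, -0.842, -0.001], [0.004, 0.004, -1.0]]
ft_force: [6.1, -2.2, 5.6]
grip_width: 0.0175
```

```bash
python3 av.py
```

```text
t 11.9 yaw 32.67 Mz [np.float64(0.059), np.float64(-0.02), np.float64(-0.049), np.float64(-0.044), np.float64(-0.098)] mean -0.03 tau6 [np.float64(-0.249), np.float64(-0.038), np.float64(0.15), np.float64(0.011), np.float64(-0.036)] F [ 3.9 -2.5  5.3] p [0.5203 0.0249 0.104 ]
```

Emit:
{"api": "play_rows", "payload": {"commands": [{"grip": 1,"x": 0,"y": 0,"z": 0,"rx": 0,"ry": 0,"rz": 0.03},{"grip": 1,"x": 0,"y": 0,"z": 0,"rx": 0,"ry": 0,"rz": 0.03}]}}

```text
time_s: 12.15
position: [0.5203, 0.0249, 0.104]
tool_rot: [[0.873, 0.488, 0.006], [0.488, -0.873, -0.002], [0.004, 0.004, -1.0]]
ft_force: [5.0, -2.8, 4.5]
grip_width: 0.0173
```

```bash
python3 av.py
```

```text
t 12.35 yaw 29.24 Mz [np.float64(0.08), np.float64(-0.04), np.float64(-0.077), np.float64(-0.082), np.float64(-0.028)] mean -0.029 tau6 [np.float64(-0.248), np.float64(-0.037), np.float64(0.151), np.float64(0.012), np.float64(-0.035)] F [ 5.1 -3.   4.7] p [0.5203 0.0248 0.1041]
```

Emit:
{"api": "play_rows", "payload": {"commands": [{"grip": 1,"x": 0,"y": 0,"z": 0,"rx": 0,"ry": 0,"rz": 0.03},{"grip": 1,"x": 0,"y": 0,"z": 0,"rx": 0,"ry": 0,"rz": 0.03}]}}

```text
time_s: 12.6
position: [0.5204, 0.0247, 0.104]
tool_rot: [[0.901, 0.435, 0.006], [0.435, -0.901, -0.002], [0.005, 0.004, -1.0]]
ft_force: [5.9, -3.3, 4.5]
grip_width: 0.0174
```

```bash
python3 av.py
```

```text
t 12.8 yaw 25.82 Mz [np.float64(0.317), np.float64(0.123), np.float64(0.094), np.float64(0.097), np.float64(0.11)] mean 0.148 tau6 [np.float64(-0.091), np.float64(0.128), np.float64(0.316), np.float64(0.172), np.float64(0.123)] F [ 5.  -4.   5.3] p [0.5204 0.0247 0.1041]
```

Emit:
{"api": "play_rows", "payload": {"commands": [{"grip": 1,"x": 0,"y": 0,"z": 0,"rx": 0,"ry": 0,"rz": 0.03},{"grip": 1,"x": 0,"y": 0,"z": 0,"rx": 0,"ry": 0,"rz": 0.03}]}}

```text
time_s: 13.05
position: [0.5204, 0.0247, 0.104]
tool_rot: [[0.925, 0.38, 0.006], [0.381, -0.925, -0.002], [0.005, 0.004, -1.0]]
ft_force: [6.3, -3.2, 4.2]
grip_width: 0.0175
```

```bash
python3 av.py;  python3 - <<'E'
from w import *
im=snap('scene','s8'); cv2.imwrite('pics/s8c.png',cv2.resize(im['color'][190:240,285:345],None,fx=10,fy=10,interpolation=cv2.INTER_CUBIC))
E
```

```text
t 13.25 yaw 22.42 Mz [np.float64(0.539), np.float64(0.386), np.float64(0.345), np.float64(0.384), np.float64(0.429)] mean 0.417 tau6 [np.float64(0.169), np.float64(0.394), np.float64(0.577), np.float64(0.432), np.float64(0.384)] F [ 5.8 -4.5  5.5] p [0.5205 0.0246 0.104 ]
```

View pics/s8c.png

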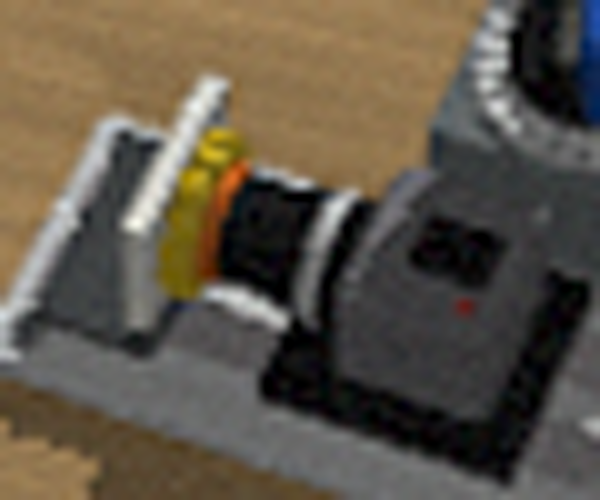

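Bottomed. The held torque has risen clearly to about 0.4 N m (about 20 N press), and the picture shows the rim against the gear at (220,225). Extrapolating the torque puts first contact at tool yaw ≈ 29°, so I'll back off to yaw ≈ 118°.

Emit:
{"api": "play_rows", "payload": {"commands": [{"grip": 1,"x": 0,"y": 0,"z": 0,"rx": 0,"ry": 0,"rz": -0.05},{"grip": 1,"x": 0,"y": 0,"z": 0,"rx": 0,"ry": 0,"rz": -0.1},{"grip": 1,"x": 0,"y": 0,"z": 0,"rx": 0,"ry": 0,"rz": -0.1},{"grip": 1,"x": 0,"y": 0,"z": 0,"rx": 0,"ry": 0,"rz": -0.1},{"grip": 1,"x": 0,"y": 0,"z": 0,"rx": 0,"ry": 0,"rz": -0.1},{"grip": 1,"x": 0,"y": 0,"z": 0,"rx": 0,"ry": 0,"rz": -0.1},{"grip": 1,"x": 0,"y": 0,"z": 0,"rx": 0,"ry": 0,"rz": -0.1},{"grip": 1,"x": 0,"y": 0,"z": 0,"rx": 0,"ry": 0,"rz": -0.1},{"grip": 1,"x": 0,"y": 0,"z": 0,"rx": 0,"ry": 0,"rz": -0.05}]}}

```text
time_s: 14.42
position: [0.5193, 0.0256, 0.104]
tool_rot: [[0.369, 0.929, 0.003], [0.929, -0.369, -0.0], [0.001, 0.003, -1.0]]
ft_force: [1.2, 1.0, 9.4]
grip_width: 0.0173
```

```bash
python3 st.py
```

```text
t 14.425 p [0.5193 0.0256 0.104 ] yaw 68.34 F [1.16 0.99 9.39] M [ 0.251  0.281 -0.071] w 0.0173 q6 11.4
```

Emit:
{"api": "play_rows", "payload": {"commands": [{"grip": 1,"x": 0,"y": 0,"z": 0,"rx": 0,"ry": 0,"rz": -0.1},{"grip": 1,"x": 0,"y": 0,"z": 0,"rx": 0,"ry": 0,"rz": -0.1},{"grip": 1,"x": 0,"y": 0,"z": 0,"rx": 0,"ry": 0,"rz": -0.1},{"grip": 1,"x": 0,"y": 0,"z": 0,"rx": 0,"ry": 0,"rz": -0.1},{"grip": 1,"x": 0,"y": 0,"z": 0,"rx": 0,"ry": 0,"rz": -0.1},{"grip": 1,"x": 0,"y": 0,"z": 0,"rx": 0,"ry": 0,"rz": -0.1},{"grip": 1,"x": 0,"y": 0,"z": 0,"rx": 0,"ry": 0,"rz": -0.1},{"grip": 1,"x": 0,"y": 0,"z": 0,"rx": 0,"ry": 0,"rz": -0.1},{"grip": 1,"x": 0,"y": 0,"z": 0,"rx": 0,"ry": 0,"rz": 0}]}}

```text
time_s: 15.55
position: [0.5178, 0.0256, 0.104]
tool_rot: [[-0.409, 0.913, -0.0], [0.913, 0.409, -0.001], [-0.0, -0.0, -1.0]]
ft_force: [-6.3, 0.5, 13.8]
grip_width: 0.0173
```

```bash
python3 av.py
```

```text
t 15.75 yaw 114.08 Mz [np.float64(0.068), np.float64(0.042), np.float64(0.054), np.float64(0.067), np.float64(0.015)] mean 0.049 tau6 [np.float64(-0.373), np.float64(-0.063), np.float64(0.023), np.float64(0.042), np.float64(0.046)] F [-7.3  0.7 14. ] p [0.5178 0.0256 0.104 ]
```

Emit:
{"api": "play_rows", "payload": {"commands": [{"grip": 1,"x": 0.0005,"y": -0.001,"z": -0.001,"rx": 0,"ry": 0,"rz": -0.04},{"grip": 1,"x": 0,"y": 0,"z": 0,"rx": 0,"ry": 0,"rz": -0.028},{"grip": 1,"x": 0,"y": 0,"z": 0,"rx": 0,"ry": 0,"rz": 0},{"grip": 1,"x": 0,"y": 0,"z": 0,"rx": 0,"ry": 0,"rz": 0}]}}

```text
time_s: 16.25
position: [0.5176, 0.0255, 0.104]
tool_rot: [[-0.468, 0.884, 0.001], [0.884, 0.468, -0.0], [-0.001, 0.001, -1.0]]
ft_force: [-0.1, 0.4, 6.4]
grip_width: 0.0176
```

```bash
python3 av.py;python3 - <<'E'
from w import *
im=snap('scene','s9'); cv2.imwrite('pics/s9c.png',cv2.resize(im['color'][150:275,260:410],None,fx=4,fy=4,interpolation=cv2.INTER_CUBIC))
snap('wrist','w9')
E
```

```text
t 16.45 yaw 117.9 Mz [np.float64(0.069), np.float64(0.043), np.float64(0.04), np.float64(0.078), np.float64(0.065)] mean 0.059 tau6 [np.float64(0.055), np.float64(0.058), np.float64(0.059), np.float64(0.059), np.float64(0.059)] F [-0.5 -1.1  6.1] p [0.5176 0.0255 0.104 ]
```

View pics/w9.png

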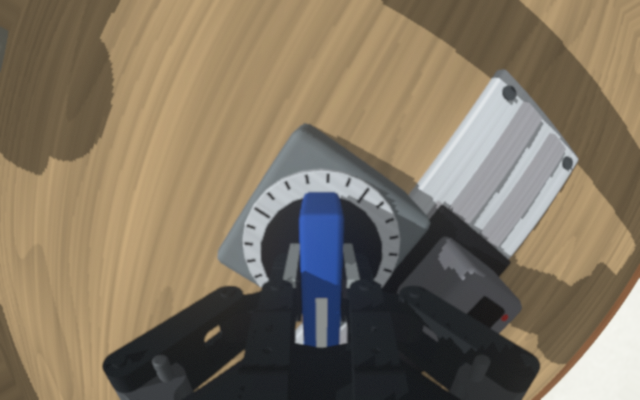

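The bar sits squarely between the pads, from (320,195) to (320,345). Releasing with a small opening and lifting clear.

Emit:
{"api": "play_rows", "payload": {"commands": [{"grip": 0.1,"x": 0,"y": 0,"z": 0,"rx": 0,"ry": 0,"rz": 0},{"grip": 0.1,"x": 0,"y": 0,"z": 0,"rx": 0,"ry": 0,"rz": 0},{"grip": 0.1,"x": 0,"y": 0,"z": 0,"rx": 0,"ry": 0,"rz": 0},{"grip": 0.1,"x": 0,"y": 0,"z": 0,"rx": 0,"ry": 0,"rz": 0},{"grip": 0.1,"x": 0,"y": 0,"z": -0.02,"rx": 0,"ry": 0,"rz": 0},{"grip": 0.1,"x": 0,"y": 0,"z": -0.04,"rx": 0,"ry": 0,"rz": 0},{"grip": 0.1,"x": 0,"y": 0,"z": -0.05,"rx": 0,"ry": 0,"rz": 0},{"grip": 0.1,"x": 0,"y": 0,"z": -0.05,"rx": 0,"ry": 0,"rz": 0},{"grip": 0.1,"x": -0.03,"y": 0,"z": -0.04,"rx": 0,"ry": 0,"rz": 0},{"grip": 0.1,"x": -0.03,"y": 0,"z": 0,"rx": 0,"ry": 0,"rz": 0},{"grip": 0.1,"x": 0,"y": 0,"z": 0,"rx": 0,"ry": 0,"rz": 0}]}}

```text
time_s: 17.92
position: [0.5458, -0.0287, 0.3029]
tool_rot: [[-0.466, 0.885, -0.0], [0.885, 0.466, -0.0], [0.0, -0.0, -1.0]]
ft_force: [-0.2, -0.1, 0.1]
grip_width: 0.0387
```

```bash
python3 st.py;python3 - <<'E'
from w import *
im=snap('wrist','w10')
xs,ys,P=bar(im,(150,60,500,330))
k=P[:,2]>.112; Q=wz(im,xs[k],ys[k],.120)[:,:2].astype(np.float32); print(cv2.minAreaRect(Q)); 
c=Q-Q.mean(0); w,V=np.linalg.eigh(c.T@c); print('axis deg',np.degrees(np.arctan2(V[1,1],V[0,1])))
s=snap('scene','s10'); t=snap('top','t10')
comps('scene10' if 0 else 's10',(280,170,390,260)); comps('t10',(260,165,360,240))
cv2.imwrite('pics/s10c.png',cv2.resize(s['color'][150:275,260:410],None,fx=4,fy=4,interpolation=cv2.INTER_CUBIC))
E
```

```text
t 17.925 p [ 0.5458 -0.0287  0.3029] yaw 117.79 F [-0.2  -0.13  0.09] M [ 0.033 -0.019 -0.001] w 0.0387 q6 -43.2
n 983 zmed 0.11905218479768992 z pct [0.08748011 0.11905218 0.12042224]
((0.5187374949455261, 0.022262610495090485), (0.017645161598920822, 0.0728539451956749), 26.495243072509766)
axis deg 117.81282
s10 blue [55, 16, 20, 12, 145] [345.1 191.7] med [0.5254 0.0259 0.1122] min [ 0.499 -0.011  0.085] max [1.483 0.186 1.394]
s10 yellow [21, 33, 9, 17, 92] [304.7 210.8] med [ 0.6253 -0.0996  0.079 ] min [ 0.591 -0.11   0.042] max [ 0.648 -0.093  0.098]
s10 orange [33, 39, 5, 12, 22] [314.6 213.7] med [ 0.6301 -0.0618  0.0792] min [ 0.571 -0.077  0.015] max [ 0.644 -0.057  0.085]
t10 blue [41, 50, 13, 9, 46] [305.4 219. ] med [0.5127 0.0269 0.1151] min [ 0.499 -0.002  0.071] max [0.527 0.043 0.125]
t10 yellow [79, 19, 3, 7, 17] [339.9 186.7] med [ 0.6291 -0.1031  0.0841] min [ 0.616 -0.108  0.074] max [ 0.64  -0.099  0.094]
```

View pics/w10.png

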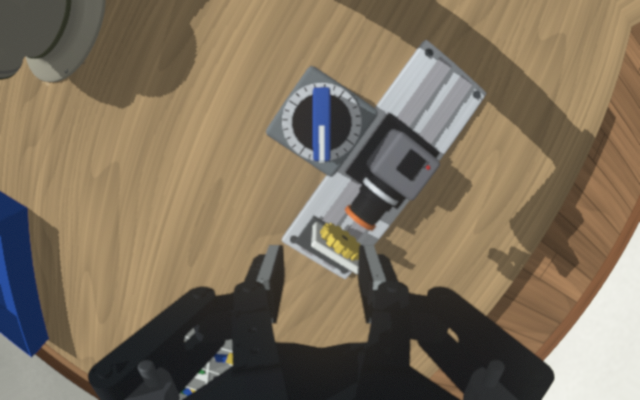

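View pics/s10c.png

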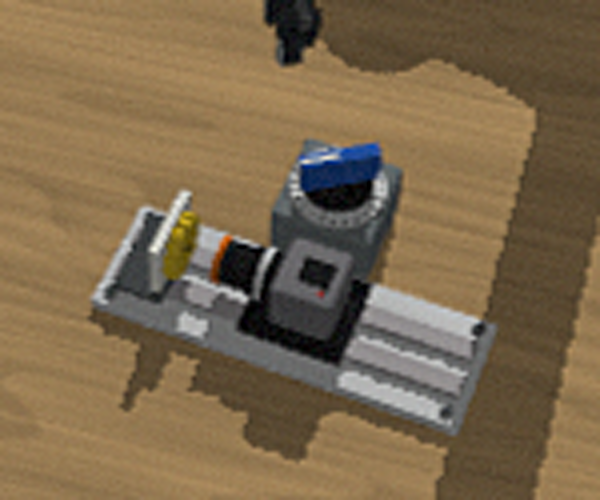

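Wrist view: the bar, (321,90) to (322,160), lies at 117.8° as intended. Scene crop: the rim (222,255) stands clear of the gear (190,245), and the gripper is away from everything.

```bash
python3 -c "
from rig import order
print(order.close_job())"
```

```text
the job is handed in; nothing more can be done
None
```

I turned the knob clockwise until the lens rim bottomed on the gear, backed it off a quarter turn and let go. The job is handed in at about 18 s of the 66 s allowed. One grasp covered the whole turn, so no regrasp was needed.

- **Bottoming:** The knob turned about 157° before first contact. The held torque then rose from about 0 to 0.4 N m, a press of roughly 20 to 25 N against the 50 N limit. That was firmer than needed to feel the contact.
- **Back-off:** I measured the quarter turn from estimated first contact, at tool yaw about 29° ± 0.5°. The knob ended 89° back from there. Because the rim was pressed in a further 6 to 7°, the knob is about 95° back from its deepest point.
- **Final checks:** After release the wrist camera put the bar at 117.8°, against a target of 118°. The rim had moved about 23 mm from its start in the scene view, and the turn predicts 23.7 mm. By the knob angle, the gap is about 31 mm.
- **Forces and surroundings:** The force readings I took showed side loads up to about 16 N, which I eased off as they appeared. At the end the gripper was clear and the wrist force near zero. The arm went nowhere near the tray, mouse or toy vehicle, but I did not re-measure their positions.
- **Disagreements:**
  - The camera views differed by up to about 11 mm on the knob's x position, so I used two wrist views for the grasp.
  - With the knob gripped, the measured tool position drifted 2 to 4 mm from the knob axis I had measured.
  - The orange rim was not picked out in the last top picture, so the top view gave no check on the gap.

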